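# Stack the handled tray on its matching keepsake box

### The arm

A 6-joint arm with a two-finger parallel gripper is mounted at the origin on the work surface. World frame = base frame: x ahead of the robot, y to its left, z up, the work surface at z = 0. Lengths are in m, angles in rad, forces in N, time in s.
With the tool pointing down it reaches from about 0.35 to 0.875 m from the base axis. Payload 4.2 kg.
Tool frame: the origin (TCP) lies at the very end of the fingers, on their centre line; the grasp point (between the pads) lies 19 mm behind it; z points along the fingers, y is the line along which they close (so a half turn about z gives the same grasp; the last joint's range is limited). The gripper opens to 85 mm and grips with 20 to 120 N. Pads are 22 mm wide; open, the fingers measure 114 mm over their backs; the gripper's body (76 mm by 85 mm) begins 54 mm behind the grasp point. The pads swing forward as they close: fully open they stand 13 mm farther back than shut.
Start: joints at [-0.959, 0.385, 0.008, 0, -1.194, -0.259], TCP at [0.216, -0.586, 0.231] pointing down, gripper open.
Joint ranges: [-3.14, 3.14], [-1.21, 2.06], [-1.07, 1.41], [-3.16, 2.05], [-2.99, -0.16], [-3.1, 3.1]. Speed limits (rad/s): [2.79, 2.79, 3.14, 3.14, 3.14, 3.14].

### API

Orientations are given as a rotation vector (axis times angle).
In Python, from plant import * gives the robot as it stands.
- The arm moves only by the tool drive_tool, never from a script. Its argument "moves" is text: rows parted by semicolons, each of 4 numbers parted by spaces: the shift along the world's x, y, z in m, then the turn about the world's z in rad. A call has exactly 8 rows; each row shifts and turns the commanded pose from where the row before left it; what a row does not reach is not made up. A row lasts 1/8 s, in which the tool goes at most 62.5 mm and 10.7 degrees, less where a joint would pass 70% of its speed; a pose out of reach is approached as far as the arm can. A call is refused whole if a number of a shift passes 0.0625 or a number of a turn 0.188, either way. A call with a gripper value outside its range is refused whole. "fingers" is the finger opening in m, from 0 to 0.0854, set as the call begins (left out, the last holds). The fingers move at their own pace and stop on an object; "squeeze" is the grip in N (left out, the last holds). Time passes only in rows, so rows that do not move let the fingers close, or fill a call up. It gives the time, the measured TCP pose, the force, the opening and the grip force at its end, in the units of the state.
- observe(): the state, without advancing time (a new reading comes with each control period).
- snapshot(name): name is "scene" or "top" or "wrist"; returns a dict with "color" (400x640x3 uint8, red, green, blue), "K" (3x3 intrinsics, pixels), "world_to_cam" (4x4, takes a point from world to camera coordinates). Camera axes: x right, y down, z forward; pixel columns grow to the right and rows downward; lengths in m; the calibration is good to about 2 mm. A picture is of the moment at which its call begins. There is no depth.
- hand_in(): hands the job in; it is judged then, once.
The state is a dict: "time_s": time; "joint_pos": joint angles; "qvel": joint speeds; "effort": joint torques, N m; "tool_pos": TCP position; "tcp_rot": TCP orientation; "force": force on the tool from outside, world axes, zero at the start; "torque": the same for the moment, N m; "width": finger opening in m; "finger_force": force on a finger pad.
Only numpy, scipy, OpenCV 4.12 (cv2) and the standard library are available. Lean on these libraries where they do the work, as an engineer would, in place of code of your own. Each camera call takes 0.05 s, during which the arm holds its last target. There are 200 camera calls.

### The job

Pick up the loose pine tray by its upright handle and lower it onto the oblong pine box with the same outline, so that the four lugs under it drop into the box's corner sockets and the tray sits fully down. Lower it, do not drop it, and do not disturb the tin penguin or the cream cup.

Things in the scene. Friction and masses are not known exactly. Their poses are not given: they have to be found in the camera images.
- tray: Loose open pine tray 200 (x) by 150 (y) mm, 0.45 kg, on 4 tapered round lugs at x +-78, y +-53: 16 long, 12 wide at the tip, 24 at the root. Origin: middle, at lug-tip level (on the counter at the start), z up. Underside at z 16, rim at z 56. Handle: upright board along x through the middle, 14 thick, 110 long, top at z 112. Fits either way round (half turn).
- long_box: Oblong pine box, open, fixed, 200 (x) by 150 (y), 60 mm high. Origin: middle of its underside, on the counter. In each corner's top a square socket 34 wide, 20 deep, centred at x +-78, y +-53. With the tray fully down on its top, the tray's origin is 44 above the box's. The other socketed pine box is square, 150 by 150 by 60: wrong one.
- penguin: Black tin penguin with a white belly, 56 mm across, 82 mm tall, loose. Origin at the middle of its underside.
- cup: Cream ceramic marble cup, empty, 64 mm across the rim, 55 mm tall, loose. Origin at the middle of its underside.
There are look-alikes about, which are no part of the job. What is shaped like the tray but green or purple is not meant. Leave any yellow look-alike of the long_box alone.

How it is judged:
By the outcome, as a careful person would: the job done as asked, in the order asked, and still so for the second after the job is handed in, with the robot touching nothing.
It also fails if it takes over 35 s, if anything falls off the work surface, if the arm or the gripper's body presses on something with over 40 N, if the wrist force passes 120 N, or if a joint passes its speed limit or range.

## Working session

There is one attempt and no reset: what is moved stays moved. The work goes in short steps, Python scripts to look and compute and a tool call to move; the robot and the scene stay as the last step left them, time stands still between calls to the robot, and variables do not carry over. Pictures are saved under pics/ and viewed, at most 10 in all, crops included, and the job is handed in when it is done.

Besides the shell and the picture viewer there is one more tool, called after "Call:" as name(argument=value, ...) on one line, values as JSON. drive_tool: Moves the arm, as the interface text tells. Its arguments: {"type":"object","properties":{"moves":{"type":"string"},"fingers":{"type":"number"},"squeeze":{"type":"number"}},"required":["moves"]}

```bash
mkdir -p pics; cat > h.py <<'E'
from plant import *
import numpy as np, cv2
def save(n,f):
    s=snapshot(n); cv2.imwrite(f'pics/{f}.png',s['color'][...,::-1]); np.savez(f'pics/{f}.npz',**s); return s
def ray(s,u,v,z):
    K=s['K'];M=s['world_to_cam'];R=M[:3,:3];c=-R.T@M[:3,3]
    d=R.T@np.linalg.inv(K)@np.array([u,v,1.]); return c+d*(z-c[2])/d[2]
def proj(s,p):
    q=s['world_to_cam'][:3,:3]@np.array(p)+s['world_to_cam'][:3,3]; q=s['K']@q; return q[:2]/q[2]
E
python3 - <<'E'
from h import *
a=save('top','top0');b=save('scene','scene0')
for s in(a,b):
    M=s['world_to_cam'];print(-M[:3,:3].T@M[:3,3],s['K'][0,0])
print(observe())
E
```

```text
[0.32474975 0.14057741 1.04163702] 372.4379671397381
[ 1.08108991 -0.30845294  1.27987609] 407.41012230551405
{'time_s': 0.1, 'joint_pos': array([-9.59413383e-01,  3.85504448e-01,  6.80893103e-03, -4.22542788e-04,
       -1.19399828e+00, -2.58626381e-01]), 'qvel': array([-0.0002735 , -0.00089793,  0.00380267,  0.00252954,  0.00059158,
       -0.00192137]), 'effort': array([-2.15179812e-04, -3.93320167e+01,  1.88930494e+01,  4.19799238e+00,
       -2.59039683e-03,  9.95903946e-06]), 'tool_pos': array([ 0.215791  , -0.58603536,  0.23033603]), 'tcp_rot': array([ 5.50921164e-01, -3.09245783e+00, -2.96251940e-03]), 'force': array([ 0.16345419, -0.3464488 ,  0.30708721]), 'torque': array([ 0.02127592,  0.01075887, -0.05114363]), 'finger_force': 0.0, 'width': 0.08559585421419827}
```

View pics/top0.png

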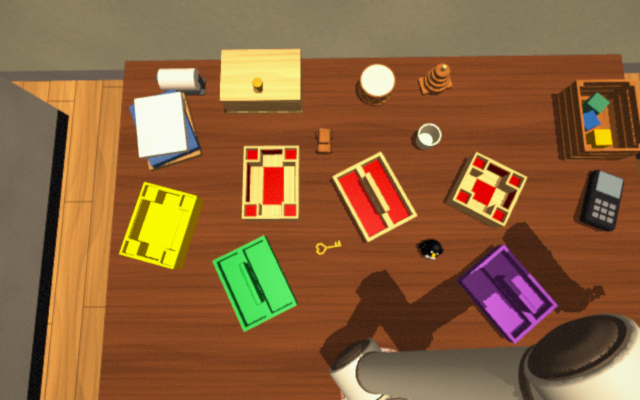

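View pics/scene0.png

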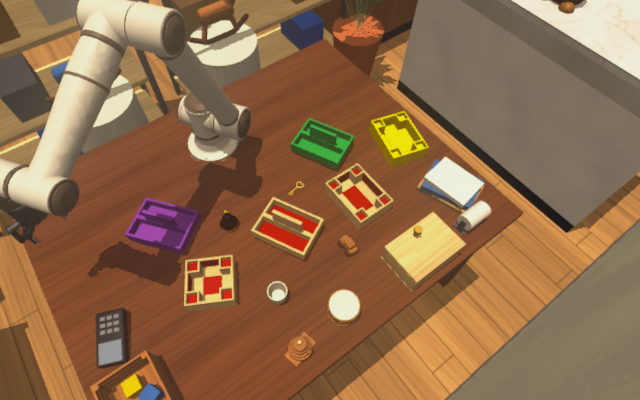

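The top picture shows these candidates:
- **Trays:** pine tray at (374,196), with green at (255,283) and purple at (508,293) as look-alikes.
- **Socketed boxes:** oblong pine at (271,182), square pine at (489,188) and yellow at (160,225).
- **Loose items:** penguin at (430,248) and cup at (428,136).

The pine tray (374,196) and the oblong pine box (271,182) fit the description. I'll confirm them in an enlarged crop.

```bash
python3 - <<'E'
from h import *
s=dict(np.load('pics/top0.npz'))
c=s['color'][140:246,232:427,::-1]
cv2.imwrite('pics/crop1.png',cv2.resize(c,None,fx=4,fy=4,interpolation=cv2.INTER_CUBIC))
for n,u,v,z in[('tray',374,196,.056),('box',271,182,.06),('sq',489,188,.06),('peng',430,248,.06),('cup',428,136,.05),('green',255,283,.05),('key',328,247,0)]:print(n,ray(s,u,v,z).round(3))
E
```

```text
tray [0.511 0.012 0.056]
box [0.552 0.289 0.06 ]
sq [ 0.529 -0.296  0.06 ]
peng [ 0.37 -0.13  0.06]
cup [ 0.68  -0.143  0.05 ]
green [0.284 0.329 0.05 ]
key [0.379 0.137 0.   ]
```

View pics/crop1.png

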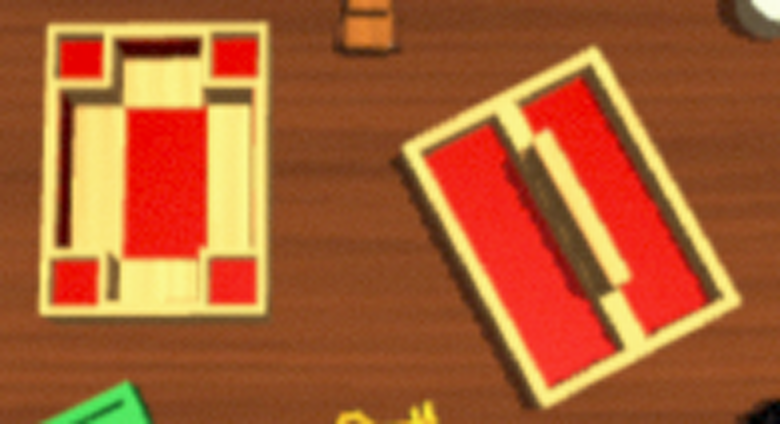

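The crop confirms it. The pine tray has red lining and an upright handle, with rim corners at about (403,147), (597,46), (740,298), (545,405). The oblong pine box with four red sockets has corners at about (48,25), (268,25), (268,313), (40,313).

```bash
cat >> h.py <<'E'
def pose(s,px,z):
    P=np.array([ray(s,u,v,z)[:2] for u,v in px]); c=P.mean(0)
    L=[np.linalg.norm(P[i]-P[(i+1)%4]) for i in range(4)]
    d=(P[2]-P[1]+P[3]-P[0]) # long axis by convention: 1->2, 0->3
    return c.round(4),np.round(L,4),np.arctan2(d[1],d[0]).round(4)
E
python3 - <<'E'
from h import *
s=dict(np.load('pics/top0.npz'))
f=lambda A:[((x+.5)/4-.5+232,(y+.5)/4-.5+140) for x,y in A]
print(pose(s,f([(403,147),(597,46),(740,298),(545,405)]),.056))
print(pose(s,f([(48,25),(268,25),(268,313),(40,313)]),.06))
h=f([(536,135),(625,285)]);a,b=[ray(s,*p,.112) for p in h];print((a+b)/2,np.arctan2(*(b-a)[1::-1]),np.linalg.norm(a-b))
s=observe();from scipy.spatial.transform import Rotation as R
print(R.from_rotvec(s['tcp_rot']).as_matrix().round(3))
E
```

```text
(array([0.5136, 0.0112]), array([0.1508, 0.1968, 0.1492, 0.1981]), np.float64(-2.6661))
(array([0.5539, 0.2904]), array([0.1511, 0.199 , 0.1518, 0.1993]), np.float64(3.1407))
[0.51091243 0.01236488 0.112     ] -2.641502557148507 0.1113534086810884
[[-0.938 -0.345 -0.001]
 [-0.345  0.938  0.002]
 [ 0.     0.002 -1.   ]]
```

Call:
drive_tool(moves="0.0125 0.025 0 0.016; 0.025 0.05 0 0.016; 0.025 0.05 0 0.016; 0.025 0.05 0 0.016; 0.025 0.05 0 0.016; 0.025 0.05 0 0.016; 0.025 0.05 0 0.016; 0.025 0.05 0 0.016", fingers=0.0854, squeeze=80)

```text
time_s: 1.1
tool_pos: [0.4038, -0.2097, 0.2312]
tcp_rot: [0.749, -3.051, -0.0]
force: [0.9, 0.5, 0.4]
width: 0.0858
finger_force: 0.0
```

Call:
drive_tool(moves="0.025 0.05 0 0; 0.025 0.05 0 0; 0.025 0.05 0 0; 0.0225 0.045 0 0; 0.0105 0.0285 0 0; 0 0 0 0; 0 0 0 0; 0 0 0 0")

```text
time_s: 2.1
tool_pos: [0.511, 0.0111, 0.2313]
tcp_rot: [0.746, -3.051, -0.0]
force: [0.4, 0.1, -0.2]
width: 0.0853
finger_force: 0.0
```

```bash
python3 - <<'E'
from h import *
s=save('wrist','w1');o=observe();print(o['time_s'],o['tool_pos'],o['tcp_rot'],o['force'])
M=s['world_to_cam'];print(-M[:3,:3].T@M[:3,3])
E
```

```text
2.15 [0.51108011 0.01108004 0.23138566] [ 7.45831254e-01 -3.05173034e+00 -3.56735186e-05] [-0.92986583 -0.91273582  0.57955286]
[ 0.44218427 -0.02572077  0.37293722]
```

View pics/w1.png

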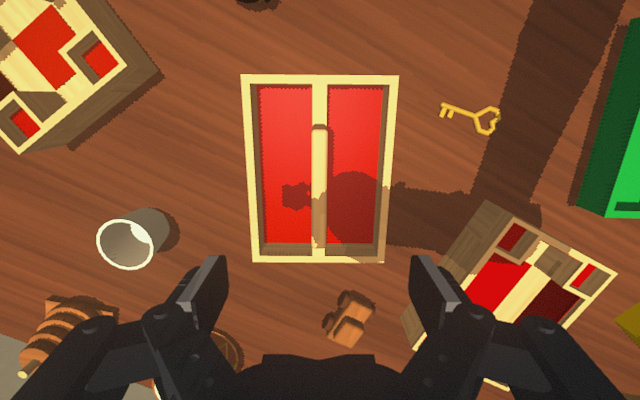

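The wrist view shows the tray, with rim corners at (241,75), (399,76), (385,263), (252,262). The handle top runs from about (319,129) to (319,248), midway between the fingers.

```bash
python3 - <<'E'
from h import *
s=dict(np.load('pics/w1.npz'))
print(pose(s,[(241,75),(399,76),(385,263),(252,262)],.056))
a,b=ray(s,319.5,129,.112),ray(s,319.5,247,.112);print((a+b)/2,np.linalg.norm(a-b),np.arctan2(*(b-a)[1::-1]))
print(2*np.arctan2(.74583,-3.0517))
E
```

```text
(array([0.5138, 0.0127]), array([0.1493, 0.1992, 0.1516, 0.1989]), np.float64(0.4717))
[0.51199148 0.0118273  0.112     ] 0.10690141865842875 0.4797487351962063
5.8037863562909635
```

Call:
drive_tool(moves="0.002 0.001 -0.03 0; 0 0 -0.04 0; 0 0 -0.04 0; 0 0 -0.03 0; 0 0 -0.015 0; 0 0 -0.004 0; 0 0 0 0; 0 0 0 0")

```text
time_s: 3.15
tool_pos: [0.5143, 0.0132, 0.0735]
tcp_rot: [-0.748, 3.049, 0.0]
force: [-0.0, 0.0, 0.3]
width: 0.0857
finger_force: 0.0
```

Call:
drive_tool(moves="0 0 0 0; 0 0 0 0; 0 0 0 0; 0 0 0 0; 0 0 0 0; 0 0 0 0; 0 0 0 0; 0 0 0 0", fingers=0, squeeze=90)

```text
time_s: 4.15
tool_pos: [0.5136, 0.013, 0.0725]
tcp_rot: [-0.748, 3.051, -0.0]
force: [-1.4, -0.4, 3.5]
width: 0.0131
finger_force: 88.2
```

Call:
drive_tool(moves="0 0 0.008 0; 0 0 0.016 0; 0 0 0.02 0; 0 0 0.02 0; 0 0 0.02 0; 0 0 0.02 0; 0 0 0.012 0; 0 0 0.004 0")

```text
time_s: 5.15
tool_pos: [0.5132, 0.0131, 0.1924]
tcp_rot: [0.748, -3.051, -0.001]
force: [0.7, 0.7, -4.0]
width: 0.0133
finger_force: 87.8
```

```bash
python3 - <<'E'
from h import *
s=dict(np.load('pics/scene0.npz'))
c=s['color'][155:235,315:405,::-1]
c=cv2.resize(c,None,fx=6,fy=6,interpolation=cv2.INTER_CUBIC)
t=save('top','top1')['color'][135:225,232:422,::-1]
t=cv2.resize(t,None,fx=4,fy=4,interpolation=cv2.INTER_CUBIC)
o=np.zeros((480,540+250,3),np.uint8);o[:,:540]=c
cv2.imwrite('pics/crop2.png',c)
E
```

```text
(no output)
```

View pics/crop2.png

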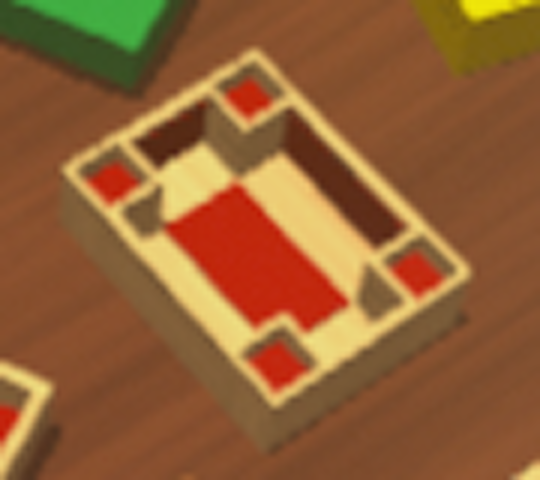

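The scene crop shows the box's top rim clearly apart from its side walls. The corners are at (63,170), (256,50), (470,270), (274,403).

```bash
python3 - <<'E'
from h import *
s=dict(np.load('pics/scene0.npz'))
px=[((x+.5)/6-.5+315,(y+.5)/6-.5+155) for x,y in[(63,170),(256,50),(470,270),(274,403)]]
print(pose(s,px,.06)); print([ray(s,*p,.06).round(4) for p in px])
t=dict(np.load('pics/top0.npz'))
print([ray(t,(x+.5)/4-.5+232,(y+.5)/4-.5+140,.06).round(4) for x,y in[(48,25),(268,25),(268,313),(40,313)]])
E
```

```text
(array([0.5551, 0.2913]), array([0.1503, 0.1969, 0.1493, 0.1966]), np.float64(0.0001))
[array([0.457 , 0.2162, 0.06  ]), array([0.4565, 0.3665, 0.06  ]), array([0.6535, 0.366 , 0.06  ]), array([0.6536, 0.2167, 0.06  ])]
[array([0.6544, 0.3659, 0.06  ]), array([0.6525, 0.2148, 0.06  ]), array([0.4535, 0.2146, 0.06  ]), array([0.4551, 0.3665, 0.06  ])]
```

Call:
drive_tool(moves="0.003 0.02 0 -0.03; 0.005 0.04 0 -0.06; 0.0065 0.045 0 -0.075; 0.0065 0.045 0 -0.075; 0.0065 0.045 0 -0.075; 0.006 0.04 0 -0.07; 0.005 0.03 0 -0.06; 0.003 0.014 0 -0.033")

```text
time_s: 6.2
tool_pos: [0.5544, 0.2935, 0.1903]
tcp_rot: [0.004, -3.139, 0.002]
force: [0.7, -0.3, -3.6]
width: 0.0129
finger_force: 88.1
```

Call:
drive_tool(moves="0 0 0 0; 0 0 0 0; 0 0 -0.015 0; 0 0 -0.015 0; 0 0 0 0; 0 0 0 0; 0 0 0 0; 0 0 0 0")

```text
time_s: 7.2
tool_pos: [0.5552, 0.2922, 0.1628]
tcp_rot: [-0.004, 3.141, 0.001]
force: [0.1, 0.7, -4.2]
width: 0.0131
finger_force: 88.0
```

```bash
python3 - <<'E'
from h import *
t=save('top','top2');s=save('scene','scene2')
a=cv2.resize(t['color'][135:235,220:320,::-1],None,fx=4,fy=4,interpolation=cv2.INTER_CUBIC)
b=cv2.resize(s['color'][140:240,310:410,::-1],None,fx=4,fy=4,interpolation=cv2.INTER_CUBIC)
cv2.imwrite('pics/c3.png',np.hstack([a,b]));print(observe()['tool_pos'],observe()['tcp_rot'])
E
```

```text
[0.55505631 0.29214003 0.16265331] [-4.52489237e-03  3.14110578e+00  6.71337722e-04]
```

View pics/c3.png

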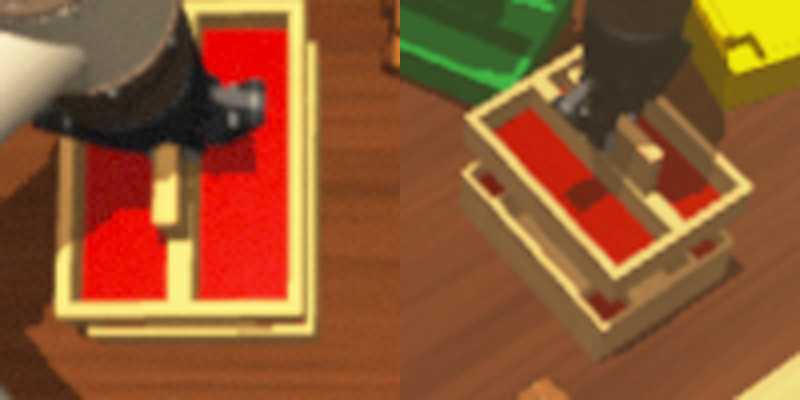

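The tray hovers level over the box, turned to match. In the right half its rim corners are at (466,118), (620,277), (750,186). In the left half they are at (56,317), (301,317) and (304,3).

```bash
python3 - <<'E'
from h import *
z=.146
s=dict(np.load('pics/scene2.npz'));t=dict(np.load('pics/top2.npz'))
print([ray(s,(x-400+.5)/4-.5+310,(y+.5)/4-.5+140,z).round(4) for x,y in[(466,118),(750,186),(620,277)]])
print([ray(t,(x+.5)/4-.5+220,(y+.5)/4-.5+135,z).round(4) for x,y in[(56,317),(301,317),(304,3)]])
E
```

```text
[array([0.4581, 0.2163, 0.146 ]), array([0.6528, 0.3652, 0.146 ]), array([0.6559, 0.2212, 0.146 ])]
[array([0.4537, 0.3664, 0.146 ]), array([0.4521, 0.2173, 0.146 ]), array([0.6513, 0.2159, 0.146 ])]
```

Tray and box centres agree within about 1 mm, so I'll lower it.

Call:
drive_tool(moves="0 0 -0.004 0; 0 0 -0.006 0; 0 0 -0.006 0; 0 0 -0.006 0; 0 0 -0.006 0; 0 0 -0.004 0; 0 0 -0.003 0; 0 0 -0.002 0")

```text
time_s: 8.3
tool_pos: [0.555, 0.292, 0.1252]
tcp_rot: [-0.004, 3.142, 0.0]
force: [0.2, -1.0, -3.9]
width: 0.0127
finger_force: 88.1
```

Call:
drive_tool(moves="0 0 -0.002 0; 0 0 -0.002 0; 0 0 -0.0015 0; 0 0 -0.0015 0; 0 0 -0.001 0; 0 0 0 0; 0 0 0 0; 0 0 0 0")

```text
time_s: 9.3
tool_pos: [0.555, 0.2921, 0.1174]
tcp_rot: [-0.004, 3.141, 0.0]
force: [0.4, -0.2, -3.2]
width: 0.0134
finger_force: 88.1
```

Call:
drive_tool(moves="0 0 -0.001 0; 0 0 -0.0005 0; 0 0 -0.0005 0; 0 0 0 0; 0 0 0 0; 0 0 0 0; 0 0 0 0; 0 0 0 0")

```text
time_s: 10.3
tool_pos: [0.5551, 0.2921, 0.1166]
tcp_rot: [-0.005, 3.141, 0.0]
force: [-3.7, -1.2, 5.0]
width: 0.013
finger_force: 89.4
```

The force now pushes up and the height matches full seating (0.1165), so I'll release and back off.

Call:
drive_tool(moves="0 0 0 0; 0 0 0 0; 0 0 0 0; 0 0 0 0; 0 0 0 0; 0 0 0 0; 0 0 0 0; 0 0 0 0", fingers=0.07)

```text
time_s: 11.3
tool_pos: [0.555, 0.292, 0.1153]
tcp_rot: [-0.004, 3.142, 0.0]
force: [-0.8, 0.2, -0.7]
width: 0.0702
finger_force: 0.0
```

Call:
drive_tool(moves="0 0 0.01 0; 0 0 0.03 0; 0 0 0.04 0; 0 0 0.04 0; -0.03 -0.04 0.02 0; -0.03 -0.05 0 0; -0.03 -0.05 0 0; -0.02 -0.03 0 0")

```text
time_s: 12.3
tool_pos: [0.4435, 0.1201, 0.2565]
tcp_rot: [-0.003, 3.14, 0.001]
force: [-0.6, 0.1, 0.8]
width: 0.0702
finger_force: 0.0
```

Call:
drive_tool(moves="0 -0.03 0 0; 0 -0.05 0 0; 0 -0.05 0 0; 0 -0.05 0 0; 0 -0.04 0 0; 0 -0.02 0 0; 0 0 0 0; 0 0 0 0")

```text
time_s: 13.3
tool_pos: [0.445, -0.1177, 0.2558]
tcp_rot: [-0.005, 3.141, 0.0]
force: [0.2, 0.1, -0.4]
width: 0.0698
finger_force: 0.0
```

```bash
python3 - <<'E'
from h import *
t=save('top','top4');s=save('scene','scene4')
a=cv2.resize(t['color'][135:235,220:320,::-1],None,fx=4,fy=4,interpolation=cv2.INTER_CUBIC)
b=cv2.resize(s['color'][140:240,310:410,::-1],None,fx=4,fy=4,interpolation=cv2.INTER_CUBIC)
c=cv2.resize(s['color'][190:330,150:430,::-1],(400,200));d=np.zeros((200,400,3),np.uint8)
d=cv2.resize(t['color'][100:300,200:600,::-1],(400,200))
cv2.imwrite('pics/c4.png',np.vstack([np.hstack([a,b]),np.hstack([d,c])]));o=observe();print(o['tool_pos'],o['force'],o['time_s'])
E
```

```text
[ 0.44506775 -0.11728178  0.25559927] [0.81160288 0.57833278 0.47053275] 13.4
```

View pics/c4.png

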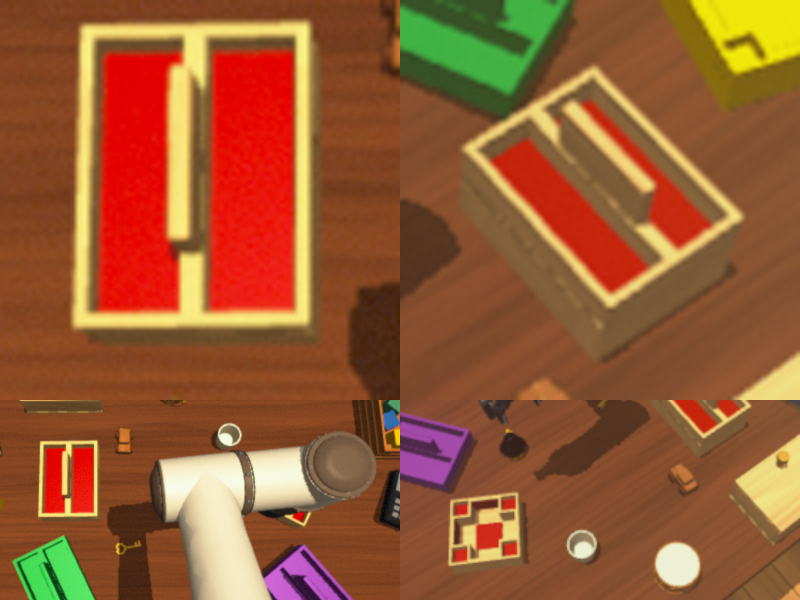

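The picture shows the tray flush on the oblong box: in the scene crop, its rim corners are at (465,150), (610,303), (742,215), with no gap at the seam. The cup and penguin are standing where they were, and the arm is clear of everything.

```bash
python3 -c "
from plant import *
print(hand_in())"
```

```text
the job is handed in; nothing more can be done
None
```

The pine tray was lowered onto the oblong pine box and sits fully down with its lugs in the sockets, the penguin and cup look undisturbed, and the job was handed in at about 13.4 s; no verdict was returned.

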